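# Wind the ratchet turntable back to its start tooth

### The arm

A 6-joint arm with a two-finger parallel gripper is mounted at the origin on the work surface. World frame = base frame: x ahead of the robot, y to its left, z up, the work surface at z = 0. Lengths are in m, angles in degrees, forces in N, time in s.
With the tool pointing down it reaches from about 0.375 to 0.9 m from the base axis. Payload 3.1 kg.
Tool frame: the origin (TCP) lies midway between the tips of the shut fingers; the grasp point (between the pads) lies bot.hold_point_z behind it (bot.hold_point_z is the distance from the TCP to the grasp point, in m); z points along the fingers, y is the direction in which the jaws open and shut (so a half turn about z gives the same grasp; the last joint's range is limited). The gripper opens to 87 mm and grips with 3 to 60 N. Pads are 19 mm wide; open, the fingers measure 117 mm over their backs; the gripper's body (75 mm by 190 mm) begins 51 mm behind the grasp point.
Start: joints at [-75.602, 30.224, 82.088, -0, 67.689, -10.227], TCP at [0.26, -0.568, 0.223] pointing down, gripper open.
Joint ranges: [-176.69, 176.69], [-43.24, 126.21], [12.49, 139.97], [-82, 262], [0, 151.66], [-163.58, 163.58]. Speed limits (degrees/s): [159.86, 159.86, 180, 180, 180, 180].

### API

Orientations are given as a 3x3 rotation matrix whose columns are the frame's x, y, z axes.
In Python, from rig import bot, vision, hand_in gives the robot as it stands. The module is installed in compiled form; this text tells all that it offers.
- The arm moves only by the shell command python3 -m handwheel 'ROWS'. ROWS is JSON, a list of rows, each an object of numbers: "hand": the gripper's target within -1 to 1 (fully open at 1, half-way at 0, shut at -1); "dx", "dy", "dz": the shift along the world's x, y, z in cm; "wx", "wy", "wz": the turn, a rotation vector about the world's x, y, z in rad. In form: [{"hand": .., "dx": .., "dy": .., "dz": .., "wx": .., "wy": .., "wz": ..}, ...]. A call has 1 to 10 rows; each row shifts and turns the commanded pose from where the row before left it; what a row does not reach is not made up. A row lasts 1/10 s, in which the tool goes at most 50 mm and 8.59 degrees, less where a joint would pass 70% of its speed; a pose out of reach is approached as far as the arm can. A call with a gripper value outside its range is refused whole. The fingers move at their own pace and stop on an object; the grip force is fixed at half the most. Time passes only in rows, so rows that do not move let the fingers close. It gives the time, the measured TCP pose, the force and the opening at its end, in the units of the state.
- bot.read_state(): the state, without advancing time (a new reading comes with each control period).
- vision.capture(name): name is "scene" or "top" or "wrist"; returns (picture, depth): 420x560x3 uint8, red, green, blue; 420x560 float32, m along the optical axis (not along the pixel's ray), 0 where there is no reading.
- vision.get_calibration(name): a dict with "fx", "fy", "cx", "cy" (pixels), "rvec" (rotation vector, rad) and "tvec" (3), from world to camera coordinates, as OpenCV has them. Camera axes: x right, y down, z forward; pixel columns grow to the right and rows downward; lengths in m; the calibration is good to about 2 mm. A picture is of the moment at which its call begins: read the wrist's pose just before it. get_calibration takes no time and is no camera call; for the wrist camera it gives the pose at the moment of the call.
- hand_in(): hands the job in, once; it reports no verdict.
The state is a dict: "time_s": time; "joint_positions": joint angles; "qvel": joint speeds; "tau": joint torques, N m; "position": TCP position; "tcp_rot": TCP orientation; "force": force on the tool from outside, world axes, zero at the start; "moment": the same for the moment, N m; "opening": opening from 0.0 (shut) to 1.0 (fully open).
Only numpy, scipy, OpenCV 4.12 (cv2) and the standard library are available. Lean on these libraries where they do the work, as an engineer would, in place of code of your own. Each camera call takes 0.05 s, during which the arm holds its last target.

### The job

The decorating turntable has been ratcheted on past its start. Flip the holding pawl up out of the teeth, turn the wheel back (clockwise seen from above) by its black crank knob until the red tooth comes round to the pawl, then tip the pawl down again into the gap the red tooth's upright face looks into, and pull the wheel back firmly against it for a moment to prove that it is locked at the red tooth. The cup must stay standing on the middle of the wheel, and leave everything else on the bench where it is.

Things in the scene. Friction and masses are not known exactly. Their poses are not given: they have to be found in the camera images.
- station: fixed green base plate, 12 mm thick. Origin on the bench under the wheel's axis, z up; plate spans x -145..145, y -145..225 mm. Pawl post on its +y axis: two grey cheeks (x -17..17, y 147..183 mm, 101 mm high) hold the pawl's pivot axle, which runs along station x at y 165 mm, 85 mm above the bench.
- wheel_axis (a point): point on the wheel's vertical axis at the top face of its disc, 60 mm above the bench. The aluminium disc is 232 mm across, 18 mm thick.
- wheel_turn (a joint): wheel angle, rad, growing counter-clockwise from above (forward, the way it clicks on). 0 = red tooth's upright face bears on the pawl's nose. Starts at 1.1 to 2.4; end stops -0.9 and 2.9. With the pawl down it cannot turn back (falling values) past the next multiple of 0.524. It stays where left; turning takes about 2 N at the knob, more means a tooth bears.
- wheel: the wheel, with 12 saw teeth 0.524 rad apart on its rim: radius 92-114 mm, 12 mm high, tops 72 mm above bench; one red, others steel. Each: upright face looking clockwise (from above), 0.065 rad flat top, ramp falling counter-clockwise to end 0.36 rad past the upright face; then flat disc. Origin on its axis at the disc's top.
- crank_grip (a point): grip point on the black crank knob's axis, 98 mm above the bench. Upright cylinder 20 mm across, from 72 to 116 mm above the bench, 72 mm from the wheel's axis; spins freely about itself. A firm pull here is about 10 N. In the station frame it lies at 200 degrees + wheel angle, counter-clockwise from +x (so it travels round the -y side).
- pawl_turn (a joint): brass pawl's angle, rad: 0 = fully down in a gap (nose 1 mm above the disc), growing as it lifts; above 0.2 clear of the teeth; 1.92 = flipped over outward onto its back stop. Weighs 0.18 kg, no spring: past about 1.4 it falls over and stays parked at the stop; below that it drops back onto the wheel, softly damped. On a tooth it rests at up to 0.2.
- pawl: the brass pawl; origin on its pivot axle, axes as the station's when down. Its square nose is 10 (along the rim) x 16 (radial) mm, its middle 61 mm in from the pivot, its foot 24 mm below the pivot when down, over radius 96 to 112 mm of the wheel.
- bar_a (a point): grip point on the pawl's orange cross bar, 34 mm from its middle on the station's +x side. Round bar, 10 mm thick, 100 mm long, along station x. Pawl down: 35 mm in from the pivot (towards the wheel's axis), 22 mm above it, 107 mm above the bench. Lifting moves it on a 41.3 mm circle about the pivot, over the top and outward.
- bar_b (a point): the same on the bar's other end, 34 mm from the middle on the station's -x side
- cup: terracotta cup standing on the middle of the wheel, 62 mm across, 55 mm tall (rim 115 mm above the bench), loose, about 0.15 kg; origin at the centre of its underside
- slip_jar: small clear jar with green lid, 38 mm across, 45 mm tall, standing on the base plate's +x +y corner (station frame); origin at its underside; not to be moved
- pot_yellow: yellow glazed cup, 72 mm across, 62 mm tall; origin at its underside; not to be moved
- pot_pink: pink cup, 76 mm across, 65 mm tall; origin at its underside; not to be moved
- pot_brown: brown cup, 74 mm across, 60 mm tall; origin at its underside; not to be moved
- sponge: yellow-ochre sponge block, 120 x 75 x 35 mm; origin at its underside; not to be moved
- glaze_jar: amber jar with green lid, 60 mm across, 75 mm tall; origin at its underside; not to be moved
- spoon: white-handled spoon lying on the bench; not to be moved
Not all that is in view belongs to the job. What is shaped like the cup but blue or purple is not meant.

How it is judged (in metres and radians):
On the way, in this order (a step that is already met when the one before it is completed fails the run):
1. the pawl is lifted clear of the teeth (value of joint pawl_turn above 0.5 rad and value of joint wheel_turn above 0.7 rad), for 0.1 s.
2. with the pawl up, the wheel is turned back until the red tooth is at the pawl (within about one tooth) (value of joint pawl_turn above 0.3 rad and value of joint wheel_turn between -0.5 and 0.5 rad), for 0.1 s.
3. the pawl is fully down in the red tooth's gap and the wheel is pulled back firmly against it (red tooth's face presses on the nose with over 3 N) (value of joint wheel_turn between -0.04 and 0.06 rad and value of joint pawl_turn below 0.05 rad and contact force between wheel and pawl above 3 N), for 0.2 s.
At the end, for the whole second after the job is handed in: The wheel stands locked at the red tooth (joint wheel_turn between -0.04 and 0.06 rad), the pawl is fully down (joint pawl_turn below 0.05 rad), the cup stands upright and at rest on the wheel within 20 mm of its axis, and the other jars, cups, sponge and spoon are within 30 mm of where they stood (value of joint wheel_turn between -0.04 and 0.06 rad and value of joint pawl_turn below 0.05 rad and angle between cup's own z axis and vertical below 0.1 rad and horizontal distance between cup and wheel_axis below 0.02 m and linear speed of cup below 0.02 m/s and z of cup in the frame of wheel_axis between -0.005 and 0.008 m and distance of each of slip_jar, pot_yellow, pot_pink, pot_brown, sponge, glaze_jar, spoon from where it was at the start of the episode below 0.03 m); the robot touches nothing.
It fails at once if the cup is tipped (angle between cup's own z axis and vertical above 0.5 rad).
It fails at once if another thing on the bench is knocked more than 50 mm away (distance of any of slip_jar, pot_yellow, pot_pink, pot_brown, sponge, glaze_jar, spoon from where it was at the start of the episode above 0.05 m).
It also fails if it takes over 61 s, if anything falls off the work surface, if the arm or the gripper's body presses on something with over 40 N, if the wrist force passes 120 N, or if a joint passes its speed limit or range.

## Working session

There is one attempt and no reset: what is moved stays moved. The work goes in short steps, Python scripts to look and compute and a shell command to move; the robot and the scene stay as the last step left them, time stands still between calls to the robot, and variables do not carry over. Pictures are saved under pics/ and viewed, and the job is handed in when it is done.

```bash
mkdir -p pics; cat > h.py <<'E'
import numpy as np, cv2
from rig import bot, vision
def cap(n,f):
    im,d=vision.capture(n); c=vision.get_calibration(n)
    cv2.imwrite('pics/'+f+'.png',im[:,:,::-1]); np.savez('pics/'+f+'.npz',im=im,d=d,**{k:np.array(v) for k,v in c.items()})
    return im,d,c
def load(f): return np.load('pics/'+f+'.npz')
def p3(z,u,v,dep=None):
    d=float(z['d'][int(v),int(u)]) if dep is None else dep
    R=cv2.Rodrigues(np.array(z['rvec'],float))[0]; t=np.array(z['tvec']).ravel()
    return R.T@(np.array([(u-z['cx'])/z['fx']*d,(v-z['cy'])/z['fy']*d,d])-t)
def onz(z,u,v,h):
    R=cv2.Rodrigues(np.array(z['rvec'],float))[0]; t=np.array(z['tvec']).ravel()
    o=-R.T@t; r=R.T@np.array([(u-z['cx'])/z['fx'],(v-z['cy'])/z['fy'],1.])
    return o+r*(h-o[2])/r[2]
def proj(z,P):
    R=cv2.Rodrigues(np.array(z['rvec'],float))[0]; t=np.array(z['tvec']).ravel()
    c=R@np.array(P)+t; return c[0]/c[2]*z['fx']+z['cx'],c[1]/c[2]*z['fy']+z['cy']
E
python3 - <<'E'
from h import *
for n in('scene','top'): cap(n,n+'0')
s=bot.read_state(); print(s, bot.hold_point_z)
E
```

```text
{'time_s': 0.1, 'joint_positions': array([-7.56030014e+01,  3.02732596e+01,  8.21503885e+01, -1.47413524e-03,
        6.76885021e+01, -1.02257475e+01]), 'qvel': array([ 0.00402483, -0.10831449, -0.18798114,  0.02170646,  0.05847714,
        0.06037769]), 'tau': array([ 7.14784528e-04, -4.40984809e+01, -1.77151072e+01,  6.34855963e-02,
        5.33721037e-02, -4.68490680e-05]), 'position': array([ 0.26026773, -0.56749552,  0.2216661 ]), 'tcp_rot': array([[ 9.09066779e-01,  4.16650130e-01, -5.09738612e-04],
       [ 4.16650316e-01, -9.09064872e-01,  1.89000231e-03],
       [ 3.24084242e-04, -1.93052107e-03, -9.99998084e-01]]), 'force': array([ 0.74919961,  0.06830066, -0.58880453]), 'moment': array([ 0.02217447, -0.01477151, -0.02214432]), 'opening': 0.9972027192626711} 0.0187
```

```bash
ls pics
```

```text
scene0.npz
scene0.png
top0.npz
top0.png
```

View pics/top0.png

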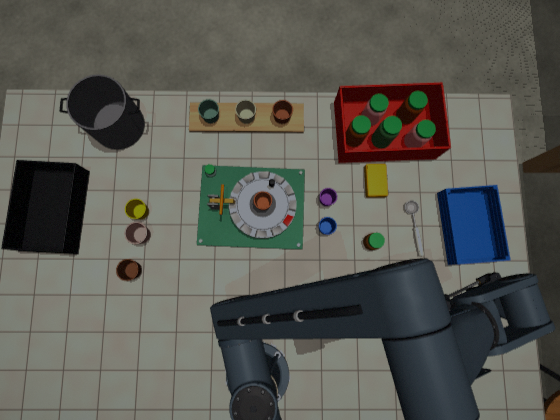

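View pics/scene0.png

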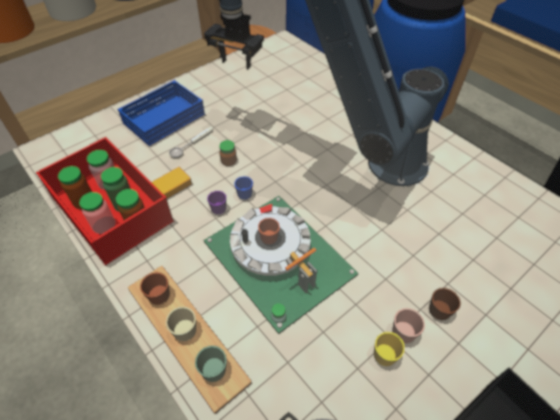

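```bash
python3 - <<'E'
from h import *
z=load('top0'); im=z['im'][:,:,::-1]
c=cv2.resize(im[155:257,190:340],None,fx=5.3,fy=5.3,interpolation=cv2.INTER_CUBIC); cv2.imwrite('pics/topc.png',c)
for u,v in[(263,201),(209,170),(271,183),(289,220),(222,202)]: print(u,v,p3(z,u,v).round(4))
# plate by colour
hsv=cv2.cvtColor(im,cv2.COLOR_BGR2HSV)
m=cv2.inRange(hsv,(60,80,40),(90,255,255)); n,l,st,ce=cv2.connectedComponentsWithStats(m)
i=1+st[1:,4].argmax(); 
print(st[i])
pts=np.argwhere(l==i)[:,::-1]
h=cv2.convexHull(np.array([onz(z,u,v,.012)[:2]*1000 for u,v in pts],np.float32))
print(cv2.minAreaRect(h), cv2.boxPoints(cv2.minAreaRect(h)))
E
```

```text
263 201 [ 0.5752 -0.0144  0.0612]
209 170 [0.685  0.1741 0.055 ]
271 183 [ 0.6246 -0.0412  0.1156]
289 220 [ 0.5094 -0.1028  0.0655]
222 202 [0.5612 0.1193 0.1079]
[ 197  164  108   85 4301]
((568.5598754882812, 28.16156005859375), (367.1922912597656, 291.3745422363281), 87.9185562133789) [[ 416.3005  -150.0221 ]
 [ 707.4828  -160.60483]
 [ 720.8192   206.34521]
 [ 429.63696  216.92795]]
```

View pics/topc.png

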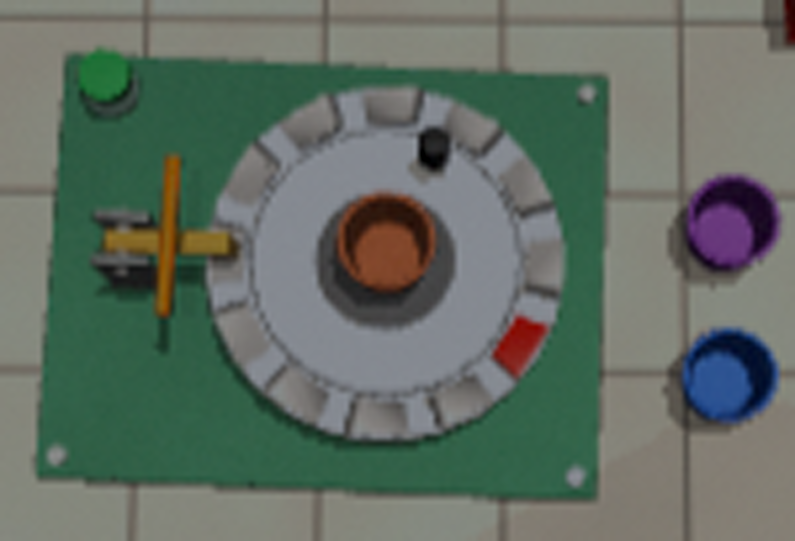

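```bash
python3 -m handwheel '[{"hand":1,"dx":0.5,"dy":1.5,"dz":3},{"hand":1,"dx":1.5,"dy":3.6,"dz":3,"wz":-0.03},{"hand":1,"dx":1.5,"dy":3.6,"dz":3,"wz":-0.03},{"hand":1,"dx":1.5,"dy":3.6,"dz":2,"wz":-0.03},{"hand":1,"dx":1.5,"dy":3.6,"wz":-0.03},{"hand":1,"dx":1.5,"dy":3.6,"wz":-0.03},{"hand":1,"dx":1.5,"dy":3.6,"wz":-0.03},{"hand":1,"dx":1.5,"dy":3.6,"wz":-0.03},{"hand":1,"dx":1.5,"dy":3.6,"wz":-0.03},{"hand":1,"dx":1.5,"dy":3.6,"wz":-0.03}]'
python3 -m handwheel '[{"hand":1,"dx":1.5,"dy":3.6,"wz":-0.03},{"hand":1,"dx":1.5,"dy":3.6,"wz":-0.03},{"hand":1,"dx":1.5,"dy":3.6,"wz":-0.03},{"hand":1,"dx":1.5,"dy":3.6,"wz":-0.03},{"hand":1,"dx":1.5,"dy":3.6,"wz":-0.03},{"hand":1,"dx":1.5,"dy":3.6,"wz":-0.016},{"hand":1,"dx":1,"dy":2},{"hand":1},{"hand":1}]'
python3 - <<'E'
from h import *
cap('wrist','w1');cap('top','top1')
z=load('w1'); R=cv2.Rodrigues(z['rvec'])[0]; print(-R.T@z['tvec'].ravel(),R[2],bot.read_state()['joint_positions'])
E
```

```text
[ 0.32921416 -0.53651675  0.38388688] [-0.25352126 -0.11466068 -0.96051023] [-7.56032826e+01  3.02592899e+01  8.21282720e+01  1.31318578e-03
  6.76905431e+01 -1.02272758e+01]invalid input
invalid input
```

View pics/w1.png

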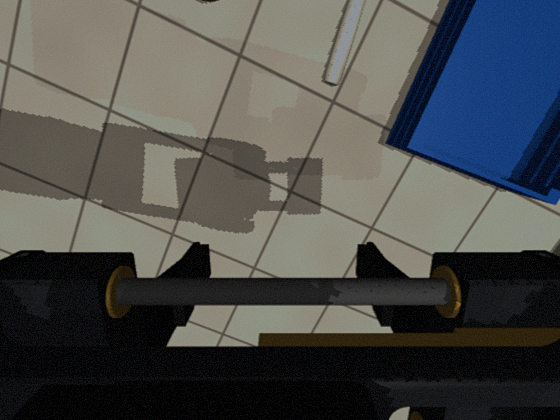

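```bash
python3 -m handwheel '[{"hand":1,"dx":0.5,"dy":1.5,"dz":3,"wx":0,"wy":0,"wz":0},{"hand":1,"dx":1.5,"dy":3.6,"dz":3,"wx":0,"wy":0,"wz":-0.03},{"hand":1,"dx":1.5,"dy":3.6,"dz":3,"wx":0,"wy":0,"wz":-0.03},{"hand":1,"dx":1.5,"dy":3.6,"dz":2,"wx":0,"wy":0,"wz":-0.03},{"hand":1,"dx":1.5,"dy":3.6,"dz":0,"wx":0,"wy":0,"wz":-0.03},{"hand":1,"dx":1.5,"dy":3.6,"dz":0,"wx":0,"wy":0,"wz":-0.03},{"hand":1,"dx":1.5,"dy":3.6,"dz":0,"wx":0,"wy":0,"wz":-0.03},{"hand":1,"dx":1.5,"dy":3.6,"dz":0,"wx":0,"wy":0,"wz":-0.03},{"hand":1,"dx":1.5,"dy":3.6,"dz":0,"wx":0,"wy":0,"wz":-0.03}]'
python3 -m handwheel '[{"hand":1,"dx":1.5,"dy":3.6,"dz":0,"wx":0,"wy":0,"wz":-0.03},{"hand":1,"dx":1.5,"dy":3.6,"dz":0,"wx":0,"wy":0,"wz":-0.03},{"hand":1,"dx":1.5,"dy":3.6,"dz":0,"wx":0,"wy":0,"wz":-0.03},{"hand":1,"dx":1.5,"dy":3.6,"dz":0,"wx":0,"wy":0,"wz":-0.03},{"hand":1,"dx":1.5,"dy":3.6,"dz":0,"wx":0,"wy":0,"wz":-0.03},{"hand":1,"dx":1.5,"dy":3.6,"dz":0,"wx":0,"wy":0,"wz":-0.03},{"hand":1,"dx":1.5,"dy":3.6,"dz":0,"wx":0,"wy":0,"wz":-0.046},{"hand":1,"dx":0,"dy":2,"dz":0,"wx":0,"wy":0,"wz":0},{"hand":1,"dx":0,"dy":0,"dz":0,"wx":0,"wy":0,"wz":0}]'
python3 - <<'E'
from h import *
cap('wrist','w2')
print(bot.read_state()['joint_positions'])
E
```

```text
time_s: 1.1
position: [0.3857, -0.2635, 0.3325]
tcp_rot: [[0.982, 0.187, 0.0], [0.187, -0.982, 0.0], [0.0, -0.0, -1.0]]
force: [0.7, -0.9, 0.8]
opening: 1.0
time_s: 2.0
position: [0.4901, 0.0094, 0.3323]
tcp_rot: [[0.999, -0.032, -0.001], [-0.032, -0.999, 0.001], [-0.001, -0.001, -1.0]]
force: [0.5, 0.4, -0.0]
opening: 0.998
[-1.21525205e+01  1.25816077e+01  9.22055641e+01 -2.92125151e-02
  7.52490726e+01  7.97599546e+01]
```

View pics/w2.png

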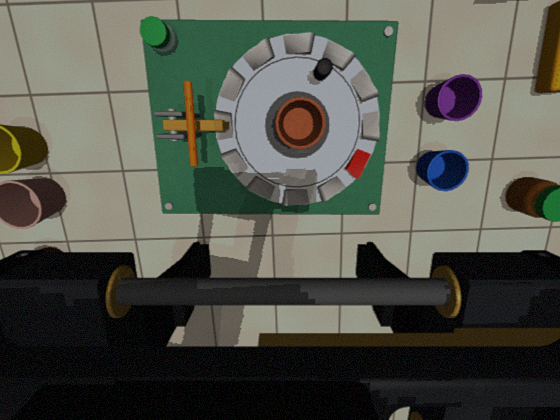

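```bash
cat >> h.py <<'E'
def plate(z):
    im=np.ascontiguousarray(z['im'][:,:,::-1]); hsv=cv2.cvtColor(im,cv2.COLOR_BGR2HSV)
    m=cv2.inRange(hsv,(60,80,40),(90,255,255)); n,l,st,ce=cv2.connectedComponentsWithStats(m)
    i=1+st[1:,4].argmax(); pts=np.argwhere(l==i)[:,::-1]
    h=cv2.convexHull(np.array([onz(z,u,v,.012)[:2]*1000 for u,v in pts],np.float32)); r=cv2.minAreaRect(h)
    return r,cv2.boxPoints(r)
def knob(z,h=.116,x0=None):
    pass
E
python3 - <<'E'
from h import *
z=load('w2'); print(plate(z))
for n,u,v,h in[('knobtop',323,65,.116),('barN',189,83,.107),('barS',194,163,.107),('cuprim',301,122,.115)]: print(n,onz(z,u,v,h)[:2].round(4), p3(z,u,v).round(4))
o=np.array([.567,-.012]); 
im=cv2.resize(z['im'][0:240,130:410,::-1],None,fx=2.8,fy=2.8,interpolation=cv2.INTER_CUBIC)
cv2.imwrite('pics/w2c.png',im)
E
```

```text
(((568.9415283203125, 25.7774658203125), (368.36248779296875, 291.2824401855469), 87.94562530517578), array([[ 416.7914 , -153.06447],
       [ 707.8866 , -163.50633],
       [ 721.0917 ,  204.6194 ],
       [ 429.99646,  215.06126]], dtype=float32))
knobtop [ 0.6311 -0.0441] [ 0.6312 -0.0441  0.1155]
barN [0.6182 0.1161] [0.6171 0.1137 0.1154]
barS [0.5225 0.1212] [0.5236 0.1181 0.1174]
cuprim [ 0.5687 -0.0176] [ 0.569  -0.0205  0.0662]
```

View pics/w2c.png

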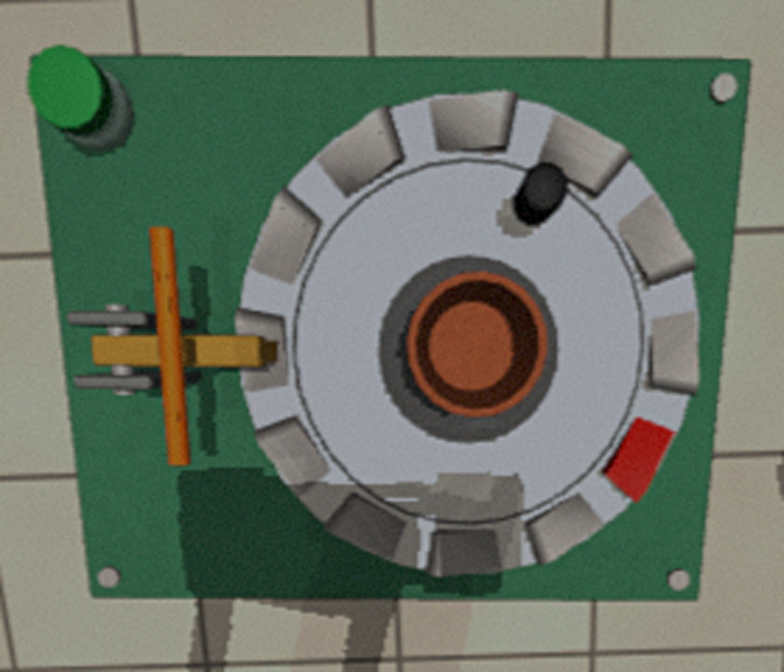

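```bash
python3 -m handwheel '[{"hand":0,"dx":1.1,"dy":2.7,"dz":-1,"wx":0,"wy":0,"wz":0},{"hand":0,"dx":1.1,"dy":2.7,"dz":-3,"wx":0,"wy":0,"wz":0},{"hand":0,"dx":1.1,"dy":2.7,"dz":-3,"wx":0,"wy":0,"wz":0},{"hand":0,"dx":1.1,"dy":2.8,"dz":-3,"wx":0,"wy":0,"wz":-0.004},{"hand":0,"dx":0,"dy":0,"dz":-3,"wx":0,"wy":0,"wz":0},{"hand":0,"dx":0,"dy":0,"dz":-3,"wx":0,"wy":0,"wz":0},{"hand":0,"dx":0,"dy":0,"dz":-2,"wx":0,"wy":0,"wz":0},{"hand":0,"dx":0,"dy":0,"dz":0,"wx":0,"wy":0,"wz":0}]'
python3 - <<'E'
from h import *
cap('wrist','w3')
print(bot.read_state()['position'])
E
```

```text
time_s: 2.85
position: [0.5323, 0.1144, 0.1497]
tcp_rot: [[0.999, -0.042, -0.007], [-0.042, -0.999, -0.001], [-0.007, 0.001, -1.0]]
force: [-0.5, 0.0, 0.7]
opening: 0.511
[0.53375744 0.11457264 0.15144506]
```

View pics/w3.png

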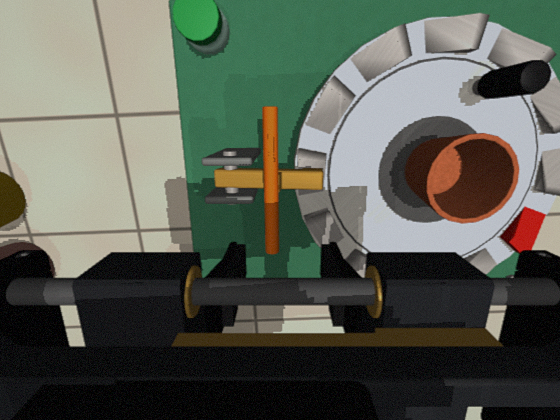

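```bash
python3 - <<'E'
from h import *
z=load('w3')
for u,v in[(270,115),(271,150),(272,200),(272,240)]: print(p3(z,u,v).round(4), onz(z,u,v,.112)[:2].round(4))
print(bot.read_state()['position'])
E
```

```text
[0.6158 0.1186 0.1182] [0.6159 0.1189]
[0.5943 0.1191 0.1184] [0.5938 0.1194]
[0.5608 0.1203 0.1168] [0.5595 0.1205]
[0.5321 0.1217 0.1182] [0.5297 0.1221]
[0.53375744 0.11457264 0.15144506]
```

```bash
python3 -m handwheel '[{"hand":0,"dx":0,"dy":0.6,"dz":-1,"wx":0,"wy":0,"wz":0},{"hand":0,"dx":0,"dy":0,"dz":-2,"wx":0,"wy":0,"wz":0},{"hand":0,"dx":0,"dy":0,"dz":-2.1,"wx":0,"wy":0,"wz":0},{"hand":0,"dx":0,"dy":0,"dz":0,"wx":0,"wy":0,"wz":0},{"hand":-1,"dx":0,"dy":0,"dz":0,"wx":0,"wy":0,"wz":0},{"hand":-1,"dx":0,"dy":0,"dz":0,"wx":0,"wy":0,"wz":0},{"hand":-1,"dx":0,"dy":0,"dz":0,"wx":0,"wy":0,"wz":0},{"hand":-1,"dx":0,"dy":0,"dz":0,"wx":0,"wy":0,"wz":0}]'
python3 - <<'E'
from h import *
cap('wrist','w4');cap('scene','s4')
print(bot.read_state()['position'],bot.read_state()['opening'])
E
```

```text
time_s: 3.7
position: [0.5351, 0.1219, 0.1025]
tcp_rot: [[0.999, -0.04, 0.002], [-0.04, -0.999, 0.0], [0.002, -0.0, -1.0]]
force: [-0.8, 0.1, -0.1]
opening: 0.217
[0.53474595 0.12190743 0.10210661] 0.13358502000134498
```

View pics/w4.png

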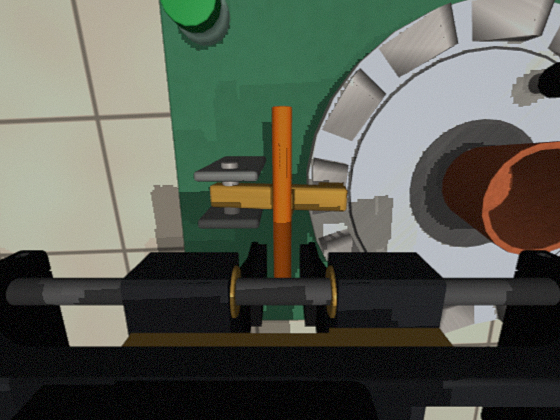

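```bash
python3 -m handwheel '[{"hand":-0.7,"dx":0,"dy":0,"dz":-0.4,"wx":0,"wy":0,"wz":0},{"hand":-1,"dx":0,"dy":0,"dz":0,"wx":0,"wy":0,"wz":0},{"hand":-1,"dx":0,"dy":0,"dz":0,"wx":0,"wy":0,"wz":0},{"hand":-1,"dx":0,"dy":0,"dz":0,"wx":0,"wy":0,"wz":0}]'
python3 - <<'E'
import numpy as np
# bar arc in station frame relative to present angle
y0,z0=np.cos(np.radians(32.2+6)),np.sin(np.radians(32.2+6))
a0=32.2+7
prev=None
for a in np.arange(a0,a0+85,8):
    p=np.array([-41.3*np.cos(np.radians(a)),41.3*np.sin(np.radians(a))])
    if prev is not None: print(round(a,1),(p-prev).round(1))
    prev=p
E
```

```text
time_s: 4.2
position: [0.5342, 0.1223, 0.0972]
tcp_rot: [[0.999, -0.04, -0.001], [-0.04, -0.999, 0.001], [-0.001, -0.001, -1.0]]
force: [0.6, 3.3, -3.5]
opening: 0.1
47.2 [3.9 4.2]
55.2 [4.5 3.6]
63.2 [4.9 3. ]
71.2 [5.3 2.2]
79.2 [5.6 1.5]
87.2 [5.7 0.7]
95.2 [ 5.8 -0.1]
103.2 [ 5.7 -0.9]
111.2 [ 5.5 -1.7]
119.2 [ 5.2 -2.5]
```

```bash
python3 -m handwheel '[{"hand":-1,"dx":0.01,"dy":0.39,"dz":0.42,"wx":0,"wy":0,"wz":0},{"hand":-1,"dx":0.02,"dy":0.45,"dz":0.36,"wx":0,"wy":0,"wz":0},{"hand":-1,"dx":0.02,"dy":0.49,"dz":0.3,"wx":0,"wy":0,"wz":0},{"hand":-1,"dx":0.02,"dy":0.53,"dz":0.22,"wx":0,"wy":0,"wz":0},{"hand":-1,"dx":0.02,"dy":0.56,"dz":0.15,"wx":0,"wy":0,"wz":0}]'
python3 - <<'E'
from h import *
print(bot.read_state()['force'],bot.read_state()['position'])
cap('wrist','w5')
E
```

```text
time_s: 4.7
position: [0.5351, 0.1447, 0.1134]
tcp_rot: [[0.999, -0.039, -0.001], [-0.039, -0.999, -0.004], [-0.001, 0.004, -1.0]]
force: [-1.3, -7.5, 4.9]
opening: 0.103
[-1.30898783 -7.49896085  4.879505  ] [0.53506609 0.14469505 0.11340751]
```

View pics/w5.png

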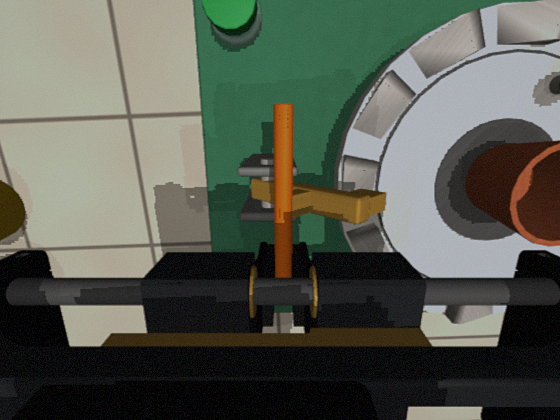

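```bash
python3 -m handwheel '[{"hand":-1,"dx":0.02,"dy":0.57,"dz":0.07,"wx":0,"wy":0,"wz":0},{"hand":-1,"dx":0.02,"dy":0.58,"dz":-0.01,"wx":0,"wy":0,"wz":0},{"hand":-1,"dx":0.02,"dy":0.57,"dz":-0.09,"wx":0,"wy":0,"wz":0},{"hand":-1,"dx":0.02,"dy":0.55,"dz":-0.17,"wx":0,"wy":0,"wz":0},{"hand":-1,"dx":0.02,"dy":0.52,"dz":-0.25,"wx":0,"wy":0,"wz":0},{"hand":-1,"dx":0.02,"dy":0.47,"dz":-0.32,"wx":0,"wy":0,"wz":0},{"hand":-1,"dx":0.02,"dy":0.4,"dz":-0.35,"wx":0,"wy":0,"wz":0},{"hand":-1,"dx":0,"dy":0,"dz":0,"wx":0,"wy":0,"wz":0}]'
python3 - <<'E'
from h import *
print(bot.read_state()['force'],bot.read_state()['position'])
cap('wrist','w6')
E
```

```text
time_s: 5.55
position: [0.5371, 0.1834, 0.1005]
tcp_rot: [[0.999, -0.04, 0.001], [-0.04, -0.999, 0.0], [0.001, -0.001, -1.0]]
force: [1.8, -1.9, 1.5]
opening: 0.107
[ 1.82367267 -1.85527861  1.47750164] [0.53711698 0.18336739 0.10048972]
```

View pics/w6.png

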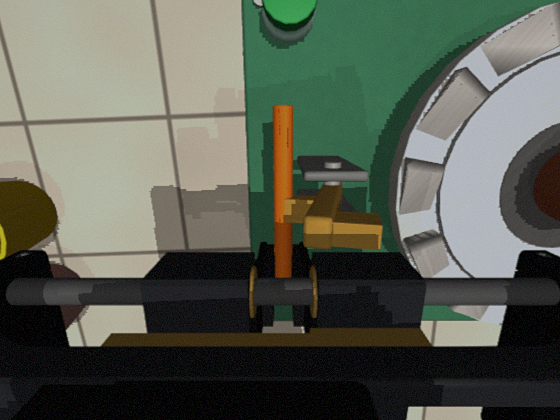

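```bash
python3 -m handwheel '[{"hand":-0.2,"dx":0,"dy":0,"dz":0,"wx":0,"wy":0,"wz":0},{"hand":-0.2,"dx":0,"dy":0,"dz":0,"wx":0,"wy":0,"wz":0},{"hand":-0.2,"dx":0,"dy":0,"dz":0,"wx":0,"wy":0,"wz":0},{"hand":0,"dx":0,"dy":0,"dz":3,"wx":0,"wy":0,"wz":0},{"hand":0,"dx":0,"dy":0,"dz":4,"wx":0,"wy":0,"wz":0},{"hand":0,"dx":0,"dy":0,"dz":4,"wx":0,"wy":0,"wz":0},{"hand":0,"dx":2.3,"dy":-2,"dz":2,"wx":0,"wy":0,"wz":0},{"hand":0,"dx":2.3,"dy":-4,"dz":0,"wx":0,"wy":0,"wz":0},{"hand":0,"dx":2.3,"dy":-4,"dz":0,"wx":0,"wy":0,"wz":0},{"hand":0,"dx":0,"dy":-4,"dz":0,"wx":0,"wy":0,"wz":0}]'
python3 -m handwheel '[{"hand":0,"dx":0,"dy":-4,"dz":0,"wx":0,"wy":0,"wz":0},{"hand":0,"dx":0,"dy":-4,"dz":0,"wx":0,"wy":0,"wz":0},{"hand":0,"dx":0,"dy":0,"dz":0,"wx":0,"wy":0,"wz":0},{"hand":0,"dx":0,"dy":0,"dz":0,"wx":0,"wy":0,"wz":0}]'
python3 - <<'E'
from h import *
print(bot.read_state()['force'],bot.read_state()['position'])
cap('wrist','w7');cap('scene','s7')
E
```

```text
time_s: 6.6
position: [0.6088, 0.0412, 0.2313]
tcp_rot: [[0.999, -0.04, 0.004], [-0.04, -0.999, 0.0], [0.004, -0.0, -1.0]]
force: [0.1, 0.1, 0.3]
opening: 0.501
time_s: 7.0
position: [0.6055, -0.0379, 0.2306]
tcp_rot: [[0.999, -0.043, -0.001], [-0.043, -0.999, 0.001], [-0.001, -0.001, -1.0]]
force: [0.3, 0.5, 0.1]
opening: 0.501
[0.34990181 0.52279666 0.11282674] [ 0.60547697 -0.03792153  0.23058512]
```

View pics/w7.png

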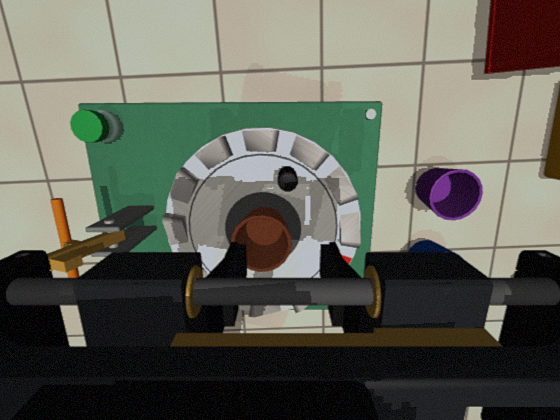

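View pics/s7.png

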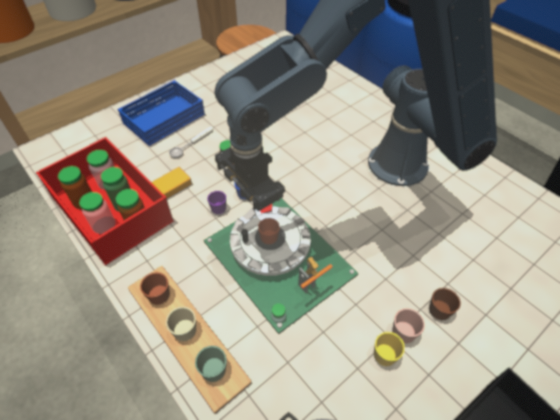

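```bash
python3 - <<'E'
from h import *
z=load('w7'); print(plate(z)[1])
for u,v in[(287,178),(288,172),(287,185)]: print(p3(z,u,v).round(4),onz(z,u,v,.116).round(4))
print([proj(z,(.631,-.044,.116))])
cv2.imwrite('pics/w7c.png',cv2.resize(z['im'][110:320,150:400,::-1],None,fx=3,fy=2.8))
E
```

```text
[[ 468.55057 -151.55237]
 [ 702.80963 -161.176  ]
 [ 718.45544  219.67447]
 [ 484.19635  229.2981 ]]
[ 0.6336 -0.0424  0.1179] [ 0.6333 -0.0424  0.116 ]
[ 0.6389 -0.0435  0.1159] [ 0.6389 -0.0435  0.116 ]
[ 0.6267 -0.0421  0.1161] [ 0.6266 -0.0421  0.116 ]
[(np.float64(288.8233121366575), np.float64(180.35220252883101))]
```

View pics/w7c.png

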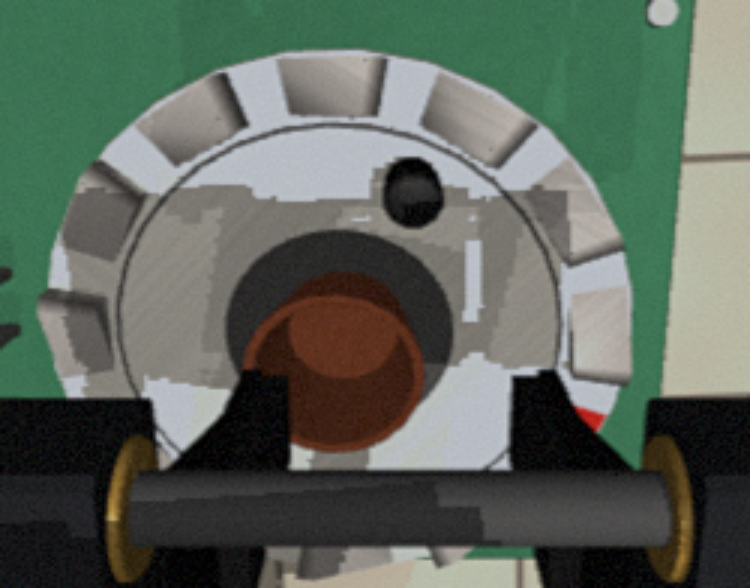

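```bash
python3 -m handwheel '[{"hand":0,"dx":1.4,"dy":-0.3,"dz":0,"wx":0,"wy":0,"wz":0},{"hand":0,"dx":1.3,"dy":-0.2,"dz":-2,"wx":0,"wy":0,"wz":0},{"hand":0,"dx":0,"dy":0,"dz":-3,"wx":0,"wy":0,"wz":0},{"hand":0,"dx":0,"dy":0,"dz":-3,"wx":0,"wy":0,"wz":0},{"hand":0,"dx":0,"dy":0,"dz":-1.5,"wx":0,"wy":0,"wz":0},{"hand":0,"dx":0,"dy":0,"dz":0,"wx":0,"wy":0,"wz":0}]'
python3 - <<'E'
from h import *
print(bot.read_state()['force'],bot.read_state()['position'])
cap('wrist','w8')
E
```

```text
time_s: 7.7
position: [0.6306, -0.0399, 0.133]
tcp_rot: [[0.999, -0.038, -0.006], [-0.038, -0.999, 0.002], [-0.006, -0.002, -1.0]]
force: [-0.4, 0.3, -0.5]
opening: 0.5
[-0.40862862  0.27940113 -0.49942423] [ 0.63055505 -0.0399142   0.13301236]
```

View pics/w8.png

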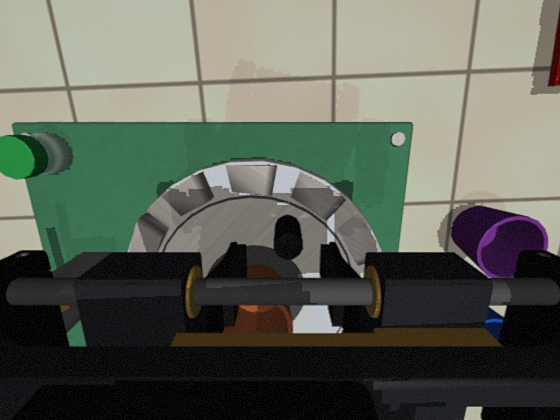

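```bash
python3 -m handwheel '[{"hand":0,"dx":0.1,"dy":-0.3,"dz":-1.3,"wx":0,"wy":0,"wz":0},{"hand":0,"dx":0,"dy":0,"dz":-2,"wx":0,"wy":0,"wz":0},{"hand":0,"dx":0,"dy":0,"dz":-1.9,"wx":0,"wy":0,"wz":0},{"hand":0,"dx":0,"dy":0,"dz":0,"wx":0,"wy":0,"wz":0},{"hand":-1,"dx":0,"dy":0,"dz":0,"wx":0,"wy":0,"wz":0},{"hand":-1,"dx":0,"dy":0,"dz":0,"wx":0,"wy":0,"wz":0},{"hand":-1,"dx":0,"dy":0,"dz":0,"wx":0,"wy":0,"wz":0},{"hand":-1,"dx":0,"dy":0,"dz":0,"wx":0,"wy":0,"wz":0},{"hand":-1,"dx":0,"dy":0,"dz":0,"wx":0,"wy":0,"wz":0}]'
python3 - <<'E'
from h import *
s=bot.read_state();print(s['force'],s['position'],s['opening'])
E
```

```text
time_s: 8.65
position: [0.6343, -0.0449, 0.085]
tcp_rot: [[0.999, -0.04, 0.002], [-0.04, -0.999, 0.0], [0.002, -0.0, -1.0]]
force: [-0.8, 2.7, 4.5]
opening: 0.219
[-0.84065702  2.71727807  4.51464801] [ 0.63427691 -0.04494974  0.08498223] 0.21864864270041368
```

```bash
python3 - <<'E'
import numpy as np
A=-24.5; steps=[3,5]+[7]*16+[5,4]
p=lambda a:7.2*np.array([np.cos(np.radians(a)),np.sin(np.radians(a))])
q=p(A).round(2)
for s in steps:
    A-=s; d=(p(A)-q).round(2); q=q+d; print(A,d)
E
```

```text
-27.5 [-0.16 -0.33]
-32.5 [-0.32 -0.55]
-39.5 [-0.51 -0.71]
-46.5 [-0.6  -0.64]
-53.5 [-0.68 -0.57]
-60.5 [-0.73 -0.48]
-67.5 [-0.79 -0.38]
-74.5 [-0.84 -0.29]
-81.5 [-0.86 -0.18]
-88.5 [-0.87 -0.08]
-95.5 [-0.88  0.03]
-102.5 [-0.87  0.14]
-109.5 [-0.84  0.24]
-116.5 [-0.81  0.35]
-123.5 [-0.76  0.44]
-130.5 [-0.71  0.53]
-137.5 [-0.63  0.61]
-144.5 [-0.55  0.68]
-149.5 [-0.34  0.53]
-153.5 [-0.24  0.44]
```

```bash
python3 -m handwheel '[{"hand":-1,"dx":-0.16,"dy":-0.33,"dz":0,"wx":0,"wy":0,"wz":0},{"hand":-1,"dx":-0.32,"dy":-0.55,"dz":0,"wx":0,"wy":0,"wz":0},{"hand":-1,"dx":-0.51,"dy":-0.71,"dz":0,"wx":0,"wy":0,"wz":0},{"hand":-1,"dx":-0.6,"dy":-0.64,"dz":0,"wx":0,"wy":0,"wz":0},{"hand":-1,"dx":-0.68,"dy":-0.57,"dz":0,"wx":0,"wy":0,"wz":0}]'
python3 - <<'E'
from h import *
s=bot.read_state();print(s['force'],s['position'],s['opening'])
E
```

```text
time_s: 9.15
position: [0.6107, -0.072, 0.0849]
tcp_rot: [[0.999, -0.041, 0.0], [-0.041, -0.999, 0.003], [0.0, -0.003, -1.0]]
force: [-1.2, 6.1, 8.0]
opening: 0.22
[-1.21634439  6.07873205  8.04599221] [ 0.61074062 -0.07199891  0.08492377] 0.21963036393419613
```

```bash
python3 -m handwheel '[{"hand":-1,"dx":-0.73,"dy":-0.48,"dz":0.1,"wx":0,"wy":0,"wz":0},{"hand":-1,"dx":-0.79,"dy":-0.38,"dz":0.1,"wx":0,"wy":0,"wz":0},{"hand":-1,"dx":-0.84,"dy":-0.29,"dz":0.1,"wx":0,"wy":0,"wz":0},{"hand":-1,"dx":-0.86,"dy":-0.18,"dz":0,"wx":0,"wy":0,"wz":0},{"hand":-1,"dx":-0.87,"dy":-0.08,"dz":0,"wx":0,"wy":0,"wz":0}]'
python3 - <<'E'
from h import *
s=bot.read_state();print(s['force'],s['position'],s['opening'])
E
```

```text
time_s: 9.65
position: [0.5686, -0.0847, 0.0851]
tcp_rot: [[0.999, -0.042, -0.003], [-0.042, -0.999, 0.005], [-0.003, -0.005, -1.0]]
force: [2.8, 9.8, -7.4]
opening: 0.219
[ 2.82400145  9.79093096 -7.39079011] [ 0.56859072 -0.08474311  0.08509844] 0.2191287004045163
```

```bash
python3 -m handwheel '[{"hand":-1,"dx":-0.88,"dy":0.1,"dz":-0.1,"wx":0,"wy":0,"wz":0},{"hand":-1,"dx":-0.87,"dy":0.2,"dz":-0.05,"wx":0,"wy":0,"wz":0},{"hand":-1,"dx":-0.84,"dy":0.27,"dz":0,"wx":0,"wy":0,"wz":0},{"hand":-1,"dx":-0.81,"dy":0.35,"dz":0,"wx":0,"wy":0,"wz":0},{"hand":-1,"dx":-0.76,"dy":0.44,"dz":0,"wx":0,"wy":0,"wz":0}]'
python3 - <<'E'
from h import *
s=bot.read_state();print(s['force'],s['position'],s['opening'])
E
```

```text
time_s: 10.15
position: [0.5309, -0.0733, 0.0851]
tcp_rot: [[0.999, -0.042, 0.006], [-0.042, -0.999, 0.001], [0.006, -0.001, -1.0]]
force: [7.3, 6.1, -6.9]
opening: 0.221
[ 7.28309558  6.09406759 -6.89531012] [ 0.53092929 -0.07325521  0.08511942] 0.22100842379642854
```

```bash
python3 -m handwheel '[{"hand":-1,"dx":-0.66,"dy":0.55,"dz":-0.1,"wx":0,"wy":0,"wz":0},{"hand":-1,"dx":-0.55,"dy":0.62,"dz":0,"wx":0,"wy":0,"wz":0},{"hand":-1,"dx":-0.45,"dy":0.65,"dz":0,"wx":0,"wy":0,"wz":0},{"hand":-1,"dx":-0.3,"dy":0.5,"dz":0,"wx":0,"wy":0,"wz":0},{"hand":-1,"dx":0,"dy":0,"dz":0,"wx":0,"wy":0,"wz":0}]'
python3 - <<'E'
from h import *
s=bot.read_state();print(s['force'],s['position'],s['opening'])
cap('wrist','w9')
E
```

```text
time_s: 10.65
position: [0.5083, -0.0498, 0.0849]
tcp_rot: [[0.999, -0.04, -0.0], [-0.04, -0.999, 0.001], [-0.0, -0.001, -1.0]]
force: [1.8, 1.6, 7.2]
opening: 0.221
[1.8123332  1.59876463 7.20324384] [ 0.50832248 -0.0497774   0.08491425] 0.22142410029110793
```

View pics/w9.png

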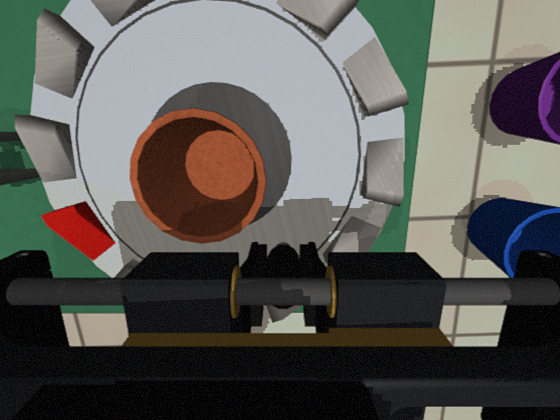

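```bash
python3 - <<'E'
from h import *
z=load('w9')
cv2.imwrite('pics/w9c.png',cv2.resize(z['im'][90:290,0:260,::-1],None,fx=3,fy=3,interpolation=cv2.INTER_CUBIC))
for h in (.060,.072):
  for u,v in[(43,216),(82,203)]:
    P=onz(z,u,v,h)[:2]-[.5677,-.0132]; print(h,np.hypot(*P),np.degrees(np.arctan2(P[1],P[0]))+2.05)
# disc ring circle centre fit: groove points
E
```

```text
0.06 0.12475822349601054 108.19263402736809
0.06 0.09602749007147672 108.35207591335967
0.072 0.11397232785718622 108.04470954582938
0.072 0.08708525214724547 108.16356627071193
```

View pics/w9c.png

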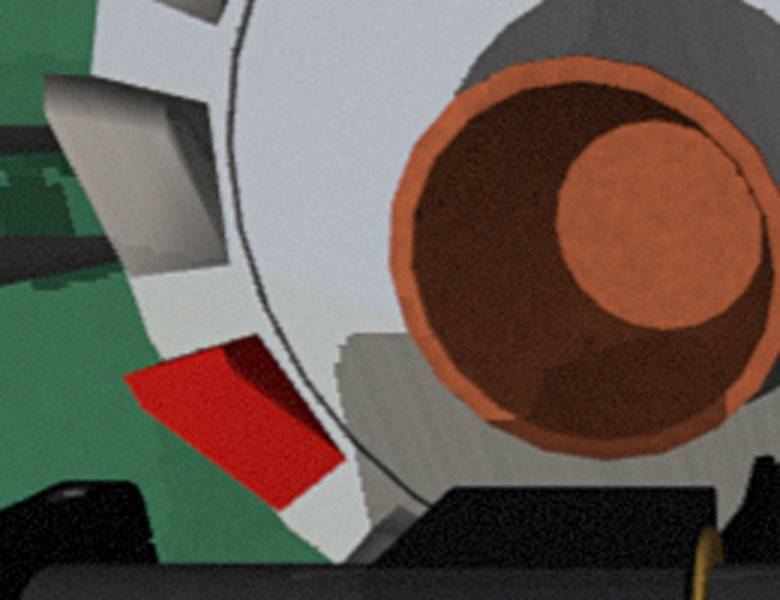

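```bash
python3 -m handwheel '[{"hand":-1,"dx":-0.2,"dy":0.35,"dz":0.1,"wx":0,"wy":0,"wz":0},{"hand":-1,"dx":-0.23,"dy":0.45,"dz":0,"wx":0,"wy":0,"wz":0},{"hand":-1,"dx":-0.18,"dy":0.42,"dz":0,"wx":0,"wy":0,"wz":0},{"hand":-1,"dx":0,"dy":0,"dz":0,"wx":0,"wy":0,"wz":0},{"hand":-1,"dx":0,"dy":0,"dz":0,"wx":0,"wy":0,"wz":0}]'
python3 - <<'E'
from h import *
s=bot.read_state();print(s['force'],s['position'],s['opening'])
P=s['position'][:2]-[.5677,-.0132]; print(np.hypot(*P),np.degrees(np.arctan2(P[1],P[0]))+2.05)
cap('wrist','w10'); z=load('w10')
cv2.imwrite('pics/w10c.png',cv2.resize(z['im'][90:290,0:260,::-1],None,fx=3,fy=3,interpolation=cv2.INTER_CUBIC))
E
```

```text
time_s: 11.2
position: [0.5023, -0.0373, 0.0851]
tcp_rot: [[0.999, -0.041, -0.001], [-0.041, -0.999, 0.002], [-0.001, -0.002, -1.0]]
force: [2.7, 3.8, -3.6]
opening: 0.218
[ 2.68377703  3.81347938 -3.61081835] [ 0.50225387 -0.03730938  0.08505322] 0.21766727910961353
0.06974567134611441 -157.72695542006034
```

View pics/w10c.png

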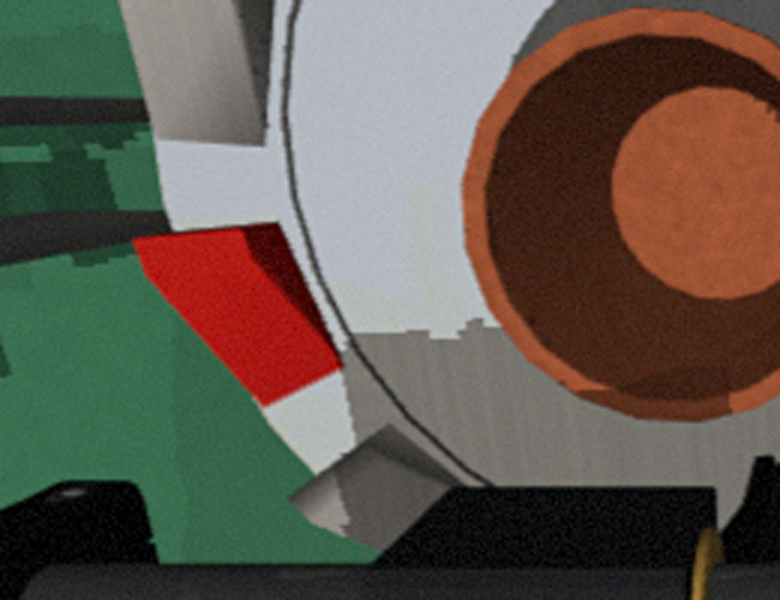

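```bash
python3 - <<'E'
from h import *
z=load('w10')
for u,v in[(44.3,170),(82.3,167)]:
    P=onz(z,u,v,.072)[:2]-[.5677,-.0132]; print(np.hypot(*P),np.degrees(np.arctan2(P[1],P[0]))+2.05)
E
```

```text
0.11419448100986439 96.76169285479548
0.09138738201235755 97.41042618138681
```

```bash
python3 -m handwheel '[{"hand":-0.2,"dx":0,"dy":0,"dz":0,"wx":0,"wy":0,"wz":0},{"hand":-0.2,"dx":0,"dy":0,"dz":0,"wx":0,"wy":0,"wz":0},{"hand":-0.2,"dx":0,"dy":0,"dz":0,"wx":0,"wy":0,"wz":0},{"hand":-0.2,"dx":0,"dy":0,"dz":3,"wx":0,"wy":0,"wz":0},{"hand":0,"dx":0,"dy":0,"dz":4,"wx":0,"wy":0,"wz":0},{"hand":0,"dx":0,"dy":0,"dz":4,"wx":0,"wy":0,"wz":0},{"hand":0,"dx":0,"dy":2,"dz":4,"wx":0,"wy":0,"wz":0},{"hand":0,"dx":0,"dy":4,"dz":0,"wx":0,"wy":0,"wz":0},{"hand":0,"dx":0,"dy":4,"dz":0,"wx":0,"wy":0,"wz":0},{"hand":0,"dx":1,"dy":4,"dz":0,"wx":0,"wy":0,"wz":0}]'
python3 -m handwheel '[{"hand":0,"dx":1.2,"dy":4,"dz":0,"wx":0,"wy":0,"wz":0},{"hand":0,"dx":1.2,"dy":4,"dz":0,"wx":0,"wy":0,"wz":0},{"hand":0,"dx":0,"dy":0,"dz":-2,"wx":0,"wy":0,"wz":0},{"hand":0,"dx":0,"dy":0,"dz":0,"wx":0,"wy":0,"wz":0},{"hand":0,"dx":0,"dy":0,"dz":0,"wx":0,"wy":0,"wz":0}]'
python3 - <<'E'
from h import *
s=bot.read_state();print(s['force'],s['position'],s['opening'])
cap('wrist','w11');cap('top','top11')
E
```

```text
time_s: 12.25
position: [0.5111, 0.1023, 0.2359]
tcp_rot: [[0.999, -0.041, -0.002], [-0.041, -0.999, -0.001], [-0.001, 0.001, -1.0]]
force: [0.9, 0.4, 0.2]
opening: 0.501
time_s: 12.75
position: [0.5359, 0.181, 0.2149]
tcp_rot: [[0.999, -0.04, -0.003], [-0.04, -0.999, -0.001], [-0.002, 0.001, -1.0]]
force: [0.3, -0.7, -0.3]
opening: 0.497
[ 0.34759432 -0.72612469 -0.26483867] [0.53586721 0.18099402 0.21494021] 0.4968628678006939
```

View pics/w11.png

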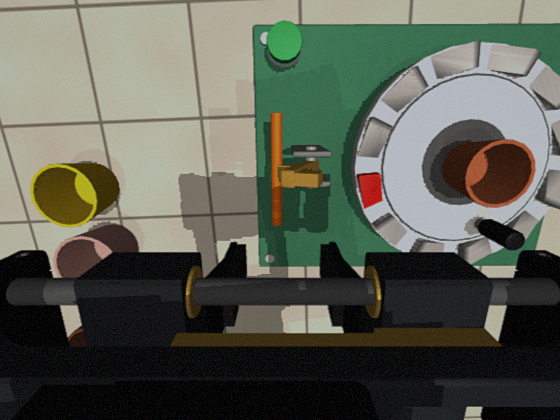

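```bash
python3 - <<'E'
from h import *
z=load('w11')
for u,v in[(276,120),(276.5,150),(277,215)]: print(p3(z,u,v).round(4),onz(z,u,v,.110)[:2].round(4))
cv2.imwrite('pics/w11c.png',cv2.resize(z['im'][30:270,240:560,::-1],None,fx=2.5,fy=2.5,interpolation=cv2.INTER_CUBIC))
E
```

```text
[0.6165 0.1826 0.1166] [0.6166 0.1827]
[0.5917 0.1834 0.1154] [0.5913 0.1835]
[0.5332 0.1857 0.1163] [0.5313 0.1859]
```

View pics/w11c.png

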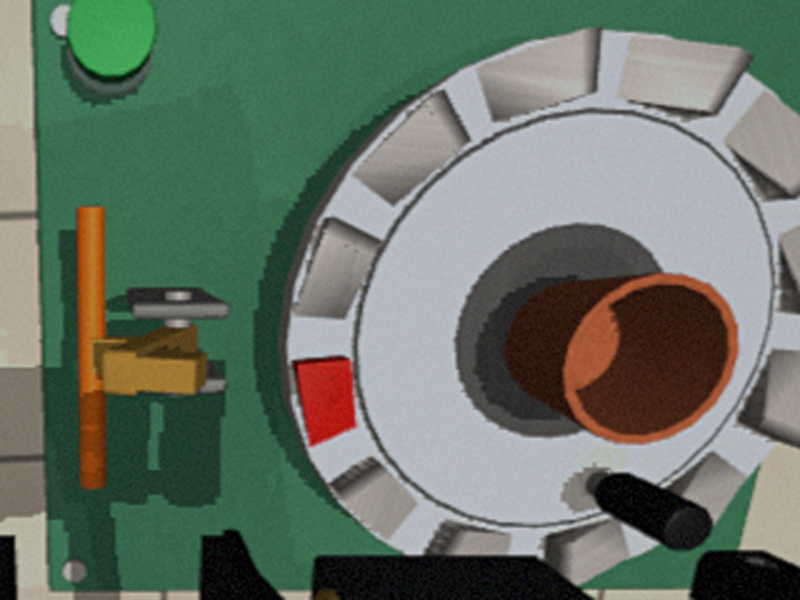

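```bash
python3 -m handwheel '[{"hand":0,"dx":0,"dy":0.5,"dz":-3,"wx":0,"wy":0,"wz":0},{"hand":0,"dx":0,"dy":0,"dz":-3,"wx":0,"wy":0,"wz":0},{"hand":0,"dx":0,"dy":0,"dz":-3,"wx":0,"wy":0,"wz":0},{"hand":0,"dx":0,"dy":0,"dz":-2.6,"wx":0,"wy":0,"wz":0},{"hand":0,"dx":0,"dy":0,"dz":0,"wx":0,"wy":0,"wz":0},{"hand":-1,"dx":0,"dy":0,"dz":0,"wx":0,"wy":0,"wz":0},{"hand":-1,"dx":0,"dy":0,"dz":0,"wx":0,"wy":0,"wz":0},{"hand":-1,"dx":0,"dy":0,"dz":0,"wx":0,"wy":0,"wz":0},{"hand":-1,"dx":0,"dy":0,"dz":0,"wx":0,"wy":0,"wz":0},{"hand":-1,"dx":0,"dy":0,"dz":0,"wx":0,"wy":0,"wz":0}]'
python3 - <<'E'
from h import *
s=bot.read_state();print(s['force'],s['position'],s['opening'])
import numpy as np
a=141; prev=np.array([-41.3*np.cos(np.radians(a)),41.3*np.sin(np.radians(a))])
while a>45:
    a-=8; p=np.array([-41.3*np.cos(np.radians(a)),41.3*np.sin(np.radians(a))]); print(a,(p-prev).round(1)); prev=p
E
```

```text
time_s: 13.85
position: [0.5373, 0.1867, 0.1002]
tcp_rot: [[0.999, -0.04, 0.002], [-0.04, -0.999, 0.0], [0.002, -0.0, -1.0]]
force: [1.2, 0.2, 0.6]
opening: 0.13
[1.18426551 0.15573676 0.60384466] [0.53726402 0.18668118 0.10020049] 0.13018256022246838
133 [-3.9  4.2]
125 [-4.5  3.6]
117 [-4.9  3. ]
109 [-5.3  2.3]
101 [-5.6  1.5]
93 [-5.7  0.7]
85 [-5.8 -0.1]
77 [-5.7 -0.9]
69 [-5.5 -1.7]
61 [-5.2 -2.4]
53 [-4.8 -3.1]
45 [-4.3 -3.8]
```

```bash
python3 -m handwheel '[{"hand":-1,"dx":0,"dy":0,"dz":-0.3,"wx":0,"wy":0,"wz":0},{"hand":-1,"dx":0,"dy":0,"dz":0,"wx":0,"wy":0,"wz":0},{"hand":-1,"dx":0,"dy":0,"dz":0,"wx":0,"wy":0,"wz":0},{"hand":-1,"dx":-0.01,"dy":-0.39,"dz":0.42,"wx":0,"wy":0,"wz":0},{"hand":-1,"dx":-0.02,"dy":-0.45,"dz":0.36,"wx":0,"wy":0,"wz":0},{"hand":-1,"dx":-0.02,"dy":-0.49,"dz":0.3,"wx":0,"wy":0,"wz":0},{"hand":-1,"dx":-0.02,"dy":-0.53,"dz":0.23,"wx":0,"wy":0,"wz":0},{"hand":-1,"dx":-0.02,"dy":-0.56,"dz":0.15,"wx":0,"wy":0,"wz":0}]'
python3 - <<'E'
from h import *
s=bot.read_state();print(s['force'],s['position'],s['opening'])
E
```

```text
time_s: 14.65
position: [0.5366, 0.1669, 0.1139]
tcp_rot: [[0.999, -0.042, 0.004], [-0.042, -0.999, 0.008], [0.003, -0.008, -1.0]]
force: [-3.5, 11.0, 14.7]
opening: 0.102
[-3.50933491 10.9865186  14.65045383] [0.53662764 0.16693683 0.11394586] 0.10189589352241493
```

```bash
python3 -m handwheel '[{"hand":-1,"dx":-0.02,"dy":-0.5,"dz":0.3,"wx":0,"wy":0,"wz":0},{"hand":-1,"dx":-0.02,"dy":-0.5,"dz":0.1,"wx":0,"wy":0,"wz":0},{"hand":-1,"dx":-0.02,"dy":-0.57,"dz":-0.06,"wx":0,"wy":0,"wz":0},{"hand":-1,"dx":-0.02,"dy":-0.55,"dz":-0.1,"wx":0,"wy":0,"wz":0}]'
python3 - <<'E'
from h import *
s=bot.read_state();print(s['force'],s['position'],s['opening'])
E
```

```text
time_s: 15.05
position: [0.5355, 0.1421, 0.1141]
tcp_rot: [[0.999, -0.04, 0.002], [-0.04, -0.999, 0.002], [0.002, -0.002, -1.0]]
force: [-0.2, 2.8, 3.6]
opening: 0.106
[-0.19013699  2.84659462  3.59171013] [0.53546283 0.14209353 0.11413981] 0.10648104575921116
```

```bash
python3 -m handwheel '[{"hand":-1,"dx":-0.02,"dy":-0.55,"dz":-0.17,"wx":0,"wy":0,"wz":0},{"hand":-1,"dx":-0.02,"dy":-0.52,"dz":-0.24,"wx":0,"wy":0,"wz":0},{"hand":-1,"dx":-0.02,"dy":-0.48,"dz":-0.31,"wx":0,"wy":0,"wz":0},{"hand":-1,"dx":-0.02,"dy":-0.43,"dz":-0.38,"wx":0,"wy":0,"wz":0},{"hand":-1,"dx":0,"dy":0,"dz":0,"wx":0,"wy":0,"wz":0}]'
python3 - <<'E'
from h import *
s=bot.read_state();print(s['force'],s['position'],s['opening'])
cap('wrist','w12')
E
```

```text
time_s: 15.55
position: [0.5345, 0.1207, 0.1014]
tcp_rot: [[0.999, -0.041, -0.0], [-0.041, -0.999, -0.0], [-0.0, 0.0, -1.0]]
force: [1.4, 3.6, -1.7]
opening: 0.099
[ 1.35996509  3.63834037 -1.71448161] [0.53446403 0.1207058  0.10139584] 0.09866469349486016
```

View pics/w12.png

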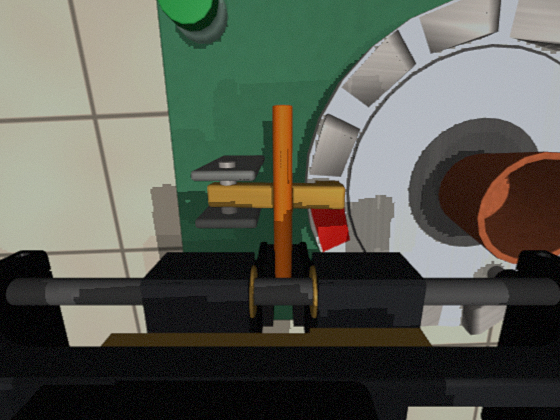

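```bash
python3 -m handwheel '[{"hand":-1,"dx":0,"dy":-0.2,"dz":-0.3,"wx":0,"wy":0,"wz":0},{"hand":-0.2,"dx":0,"dy":0,"dz":0,"wx":0,"wy":0,"wz":0},{"hand":-0.2,"dx":0,"dy":0,"dz":0,"wx":0,"wy":0,"wz":0},{"hand":-0.2,"dx":0,"dy":0,"dz":0,"wx":0,"wy":0,"wz":0},{"hand":-0.2,"dx":0,"dy":0,"dz":2,"wx":0,"wy":0,"wz":0},{"hand":0,"dx":0,"dy":0,"dz":3,"wx":0,"wy":0,"wz":0},{"hand":0,"dx":-0.5,"dy":-1,"dz":4,"wx":0,"wy":0,"wz":0},{"hand":0,"dx":-1,"dy":-4,"dz":4,"wx":0,"wy":0,"wz":0},{"hand":0,"dx":-1.5,"dy":-4,"dz":0,"wx":0,"wy":0,"wz":0},{"hand":0,"dx":0,"dy":0,"dz":0,"wx":0,"wy":0,"wz":0}]'
python3 - <<'E'
from h import *
s=bot.read_state();print(s['force'],s['position'],s['opening'])
cap('wrist','w13'); z=load('w13')
cv2.imwrite('pics/w13c.png',cv2.resize(z['im'][0:260,100:400,::-1],None,fx=2.3,fy=2.3,interpolation=cv2.INTER_CUBIC))
E
```

```text
time_s: 16.6
position: [0.5045, 0.0309, 0.2255]
tcp_rot: [[0.999, -0.044, 0.001], [-0.044, -0.999, -0.003], [0.001, 0.003, -1.0]]
force: [-0.0, 0.5, -0.8]
opening: 0.497
[-0.04600779  0.50665402 -0.79139139] [0.50450622 0.03088975 0.22545574] 0.4971962786907609
```

View pics/w13.png

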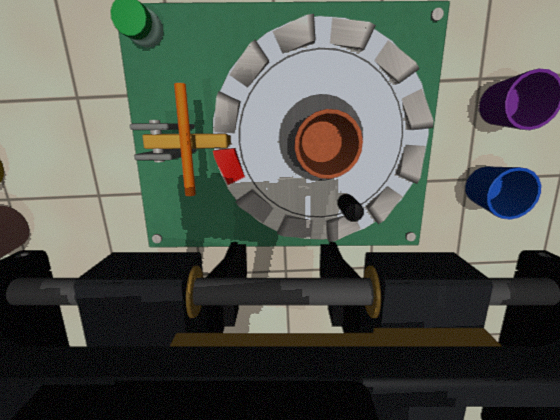

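View pics/w13c.png

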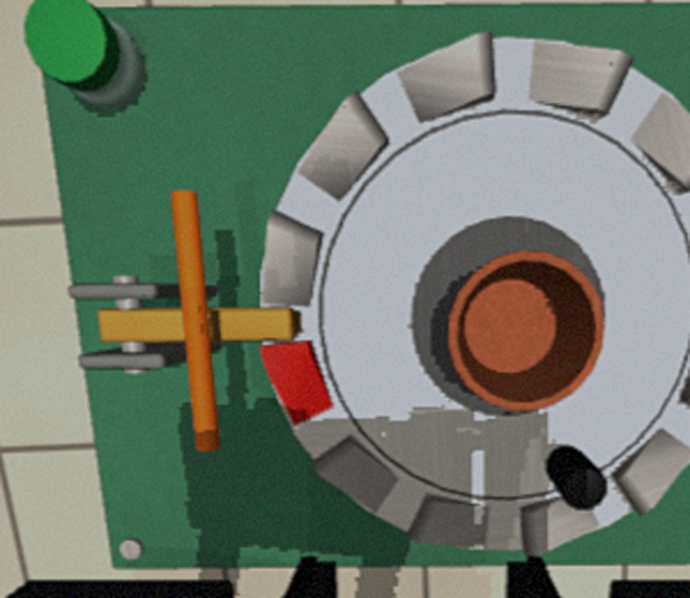

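```bash
python3 - <<'E'
from h import *
z=load('w13')
for u,v in[(181,95),(184,120),(189,185)]: print(p3(z,u,v).round(4))
print(onz(z,354,210,.116),p3(z,354,210))
E
```

```text
[0.6096 0.116  0.1106]
[0.5888 0.1164 0.1099]
[0.5304 0.1193 0.111 ]
[ 0.50048863 -0.03524811  0.116     ] [ 0.50077203 -0.03502082  0.11695895]
```

```bash
python3 -m handwheel '[{"hand":0,"dx":-0.2,"dy":-3.4,"dz":0,"wx":0,"wy":0,"wz":0},{"hand":0,"dx":0,"dy":-3.4,"dz":0,"wx":0,"wy":0,"wz":0},{"hand":0,"dx":0,"dy":0,"dz":-3,"wx":0,"wy":0,"wz":0},{"hand":0,"dx":0,"dy":0,"dz":-3,"wx":0,"wy":0,"wz":0},{"hand":0,"dx":0,"dy":0,"dz":-3,"wx":0,"wy":0,"wz":0},{"hand":0,"dx":0,"dy":0,"dz":0,"wx":0,"wy":0,"wz":0}]'
python3 - <<'E'
from h import *
s=bot.read_state();print(s['force'],s['position'],s['opening'])
cap('wrist','w14')
E
```

```text
time_s: 17.25
position: [0.5005, -0.0319, 0.1304]
tcp_rot: [[0.999, -0.039, -0.01], [-0.039, -0.999, 0.003], [-0.01, -0.002, -1.0]]
force: [-0.4, 0.5, -0.7]
opening: 0.501
[-0.43215559  0.45418932 -0.6847667 ] [ 0.5005064  -0.03186909  0.1304248 ] 0.500692715404968
```

View pics/w14.png

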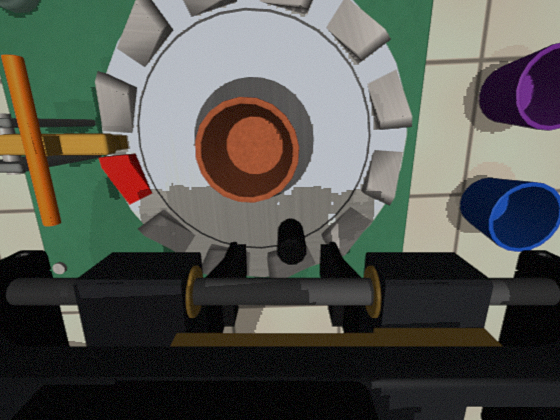

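```bash
python3 -m handwheel '[{"hand":0,"dx":0.1,"dy":-0.3,"dz":-1.5,"wx":0,"wy":0,"wz":0},{"hand":0,"dx":0,"dy":0,"dz":-2,"wx":0,"wy":0,"wz":0},{"hand":0,"dx":0,"dy":0,"dz":-1.1,"wx":0,"wy":0,"wz":0},{"hand":0,"dx":0,"dy":0,"dz":0,"wx":0,"wy":0,"wz":0},{"hand":-1,"dx":0,"dy":0,"dz":0,"wx":0,"wy":0,"wz":0},{"hand":-1,"dx":0,"dy":0,"dz":0,"wx":0,"wy":0,"wz":0},{"hand":-1,"dx":0,"dy":0,"dz":0,"wx":0,"wy":0,"wz":0},{"hand":-1,"dx":0,"dy":0,"dz":0,"wx":0,"wy":0,"wz":0}]'
python3 - <<'E'
from h import *
s=bot.read_state();print(s['force'],s['position'],s['opening'])
E
```

```text
time_s: 18.1
position: [0.5051, -0.0369, 0.0888]
tcp_rot: [[0.999, -0.04, 0.001], [-0.04, -0.999, -0.001], [0.001, 0.001, -1.0]]
force: [-1.6, 0.8, 2.7]
opening: 0.225
[-1.57444127  0.82319505  2.73713242] [ 0.50511038 -0.03689644  0.08883614] 0.22537069599177317
```

```bash
python3 -m handwheel '[{"hand":-1,"dx":-0.08,"dy":0.2,"dz":0,"wx":0,"wy":0,"wz":0},{"hand":-1,"dx":-0.08,"dy":0.2,"dz":0,"wx":0,"wy":0,"wz":0},{"hand":-1,"dx":0,"dy":0,"dz":0,"wx":0,"wy":0,"wz":0}]'
python3 -m handwheel '[{"hand":-1,"dx":-0.07,"dy":0.2,"dz":0,"wx":0,"wy":0,"wz":0},{"hand":-1,"dx":0,"dy":0,"dz":0,"wx":0,"wy":0,"wz":0},{"hand":-1,"dx":0,"dy":0,"dz":0,"wx":0,"wy":0,"wz":0}]'
```

```text
time_s: 18.4
position: [0.5043, -0.0343, 0.0888]
tcp_rot: [[0.999, -0.038, 0.003], [-0.038, -0.999, -0.004], [0.003, 0.004, -1.0]]
force: [-0.9, -7.7, 2.5]
opening: 0.218
time_s: 18.7
position: [0.5043, -0.034, 0.0889]
tcp_rot: [[0.999, -0.037, 0.004], [-0.037, -0.999, -0.006], [0.004, 0.006, -1.0]]
force: [-1.1, -13.2, 1.6]
opening: 0.22
```

```bash
python3 -m handwheel '[{"hand":-1,"dx":0,"dy":0.05,"dz":0,"wx":0,"wy":0,"wz":0},{"hand":-1,"dx":0,"dy":0,"dz":0,"wx":0,"wy":0,"wz":0},{"hand":-1,"dx":0,"dy":0,"dz":0,"wx":0,"wy":0,"wz":0},{"hand":-1,"dx":0,"dy":0,"dz":0,"wx":0,"wy":0,"wz":0},{"hand":-1,"dx":0,"dy":0,"dz":0,"wx":0,"wy":0,"wz":0}]'
python3 - <<'E'
from h import *
s=bot.read_state();print(s['force'],s['position'],s['opening'])
cap('wrist','w15');z=load('w15')
P=s['position'][:2]-[.5677,-.0132]; print(np.hypot(*P),np.degrees(np.arctan2(P[1],P[0]))+2.05)
cv2.imwrite('pics/w15c.png',cv2.resize(z['im'][60:270,0:300,::-1],None,fx=2.6,fy=2.6,interpolation=cv2.INTER_CUBIC))
E
```

```text
time_s: 19.2
position: [0.5043, -0.034, 0.0889]
tcp_rot: [[0.999, -0.037, 0.004], [-0.037, -0.999, -0.007], [0.004, 0.007, -1.0]]
force: [-1.9, -14.5, 1.8]
opening: 0.214
[ -1.89158506 -14.47684687   1.78090597] [ 0.50428777 -0.03397029  0.08887636] 0.2143229083091465
0.06672717330722278 -159.81410481952503
```

View pics/w15c.png

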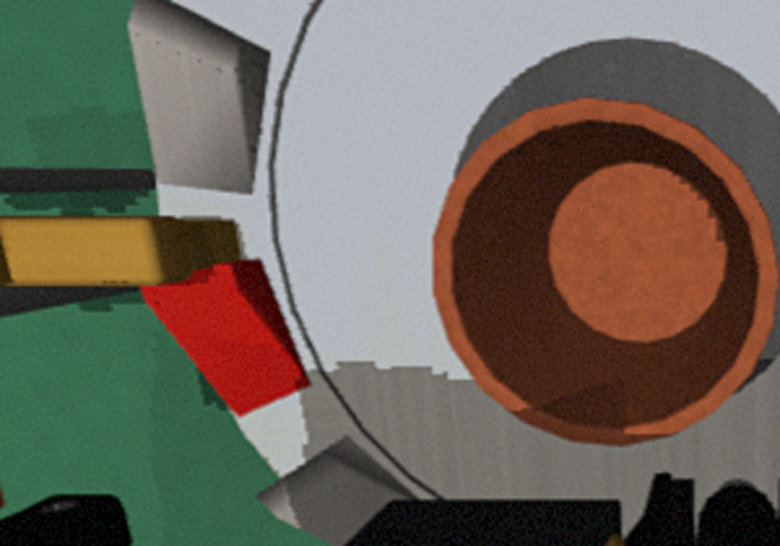

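The red face now bears on the nose, with about 14 N at the knob and no further movement. Next I relax the pull, let go and retreat.

```bash
python3 -m handwheel '[{"hand":-1,"dx":0.07,"dy":-0.2,"dz":0,"wx":0,"wy":0,"wz":0},{"hand":-1,"dx":0.03,"dy":-0.12,"dz":0,"wx":0,"wy":0,"wz":0},{"hand":-1,"dx":0,"dy":0,"dz":0,"wx":0,"wy":0,"wz":0},{"hand":-0.2,"dx":0,"dy":0,"dz":0,"wx":0,"wy":0,"wz":0},{"hand":-0.2,"dx":0,"dy":0,"dz":0,"wx":0,"wy":0,"wz":0},{"hand":-0.2,"dx":0,"dy":0,"dz":0,"wx":0,"wy":0,"wz":0},{"hand":-0.2,"dx":0,"dy":0,"dz":2,"wx":0,"wy":0,"wz":0},{"hand":-0.2,"dx":0,"dy":0,"dz":4,"wx":0,"wy":0,"wz":0},{"hand":-0.2,"dx":0,"dy":0,"dz":4,"wx":0,"wy":0,"wz":0},{"hand":-0.2,"dx":-1,"dy":2,"dz":4,"wx":0,"wy":0,"wz":0}]'
python3 -m handwheel '[{"hand":-0.2,"dx":-1,"dy":2,"dz":1,"wx":0,"wy":0,"wz":0},{"hand":-0.2,"dx":0,"dy":0,"dz":0,"wx":0,"wy":0,"wz":0},{"hand":-0.2,"dx":0,"dy":0,"dz":0,"wx":0,"wy":0,"wz":0},{"hand":-0.2,"dx":0,"dy":0,"dz":0,"wx":0,"wy":0,"wz":0}]'
python3 - <<'E'
from h import *
cap('wrist','w16');cap('top','top16');z=load('w16')
cv2.imwrite('pics/w16c.png',cv2.resize(z['im'][0:260,60:400,::-1],None,fx=2.2,fy=2.2,interpolation=cv2.INTER_CUBIC))
E
```

```text
time_s: 20.25
position: [0.4944, -0.0139, 0.2293]
tcp_rot: [[0.999, -0.042, 0.001], [-0.042, -0.999, -0.0], [0.001, 0.0, -1.0]]
force: [1.1, 0.0, -0.8]
opening: 0.398
time_s: 20.65
position: [0.483, 0.0067, 0.2371]
tcp_rot: [[0.999, -0.04, -0.002], [-0.04, -0.999, 0.0], [-0.002, -0.0, -1.0]]
force: [0.1, -0.4, 0.1]
opening: 0.397
```

View pics/w16c.png

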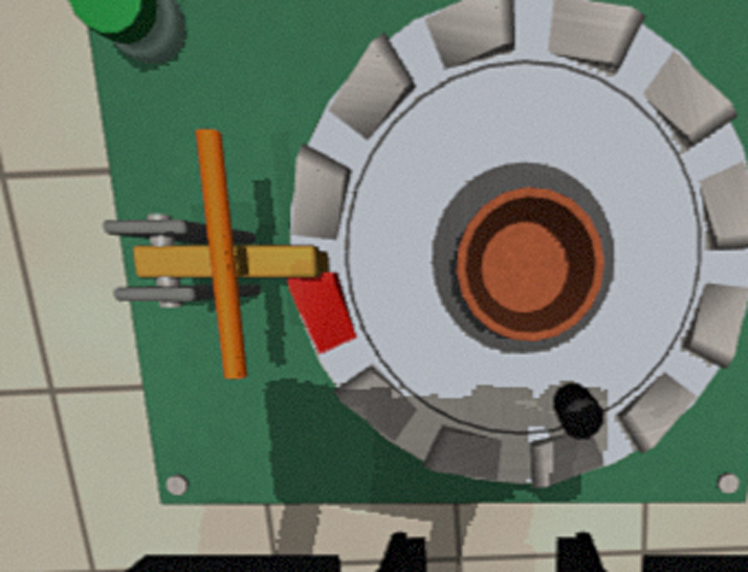

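View pics/top16.png

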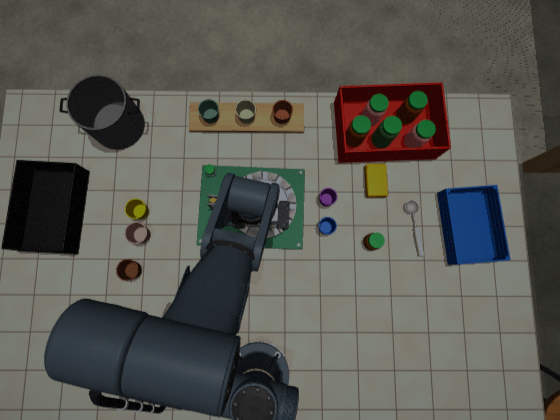

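```bash
python3 -c "
from rig import hand_in; print(hand_in())"
```

```text
the job is handed in; nothing more can be done
None
```

The wheel is locked at the red tooth and the job is handed in, at about 20.7 s of the allowed 61 s; the hand-in gives no verdict.

**What I did**
1. I flipped the pawl over by its orange bar onto the back stop.
2. I turned the wheel back by the knob from about 2.38 rad to about 0.05 rad.
3. I tipped the pawl down into the red tooth's gap.
4. I pulled the wheel back against the pawl, with 13–14 N at the knob for about 0.8 s. The knob did not move any further. I then let go and lifted the gripper clear.

**Last checks**
- **Wheel:** the picture after release shows the red tooth's face against the pawl's nose. The knob position under the pull put the wheel at about 0.00 rad.
- **Pawl:** just before the pull, the top of its bar measured about 111 mm above the bench, which is fully down. I did not measure it again after the pull.
- **Cup:** it stands upright on the middle of the wheel.
- **Other things on the bench:** the last top picture shows the jars, pots, sponge and spoon where they were at the start. I compared these by eye.

**Disagreements:** two did not agree exactly, both within tolerance:
- When I set the wheel before lowering the pawl, the knob gave 0.04 rad and the red tooth's edge gave 0.075 rad.
- The knob's distance from the wheel axis came out at 67–70 mm instead of 72 mm. I put that down to calibration and a slightly off-centre grip.

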